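# Put the record-cleaning kit away

## Robot

A 6-joint arm with a two-finger parallel gripper is mounted at the origin on the work surface. World frame = base frame: x ahead of the robot, y to its left, z up, the work surface at z = 0. Lengths are in m, angles in rad, forces in N, time in s.
With the tool pointing down it reaches from about 0.35 to 0.95 m from the base axis. Payload 17.4 kg.
Tool frame: the origin (TCP) lies at the very end of the fingers, on their centre line; the grasp point (between the pads) lies 19 mm behind it; x points along the fingers, y is the direction in which the jaws open and shut, and the axes are right-handed (so a half turn about x gives the same grasp; the last joint's range is limited). The gripper opens to 93 mm and grips with 3 to 60 N. Pads are 15 mm wide; open, the fingers measure 128 mm over their backs; the gripper's body (75 mm by 188 mm) begins 65 mm behind the grasp point.
Start: joints at [1.184, 0.116, 1.442, -0, 1.584, -0.038], TCP at [0.231, 0.634, 0.219] pointing down, gripper open.
Joint ranges: [-2.83, 2.83], [-0.83, 2.19], [0.07, 2.5], [-1.14, 4.28], [0.01, 3], [-2.97, 2.97]. Speed limits (rad/s): [1.89, 1.89, 2.22, 3.14, 3.14, 3.14].

## Interface

Orientations are given as [roll, pitch, yaw] about the fixed x, y, z axes, in that order (R = Rz(yaw) Ry(pitch) Rx(roll)).
In Python, from bench import * gives the robot as it stands. Calls block until the motion is done:
- move_pose(position, orientation): joint-space move of the TCP to a pose.
- move_straight(position, feed=0.15, rotation=None, until_force=None): straight line of the TCP; rotation=None keeps the orientation; feed is the mean speed in m/s. With until_force (N) it stops when the force on the tool has changed by that much, and returns True; else False.
- set_joints(angles): joint-space move.
- gripper_to(opening, f_grip=None): finger opening in m; f_grip is the grip in N (None keeps the last); returns when the fingers have stopped.
- hold(seconds).
- solve_ik(position, orientation): joint angles nearest the present ones, or None.
- get_obs(): the state.
- grab_frame(name): name is "side" or "top"; returns a dict with "frame" (400x640x3 uint8, red, green, blue), "range_z" (400x640 float32, m along the optical axis (not along the pixel's ray), 0 where there is no reading), "vfov" (degrees; the focal length in pixels is half the picture's height over the tangent of half this angle, whatever the lens; pixels are square), "cx", "cy" (the principal point, pixels), "rvec" (rotation vector, rad) and "tvec" (3), from world to camera coordinates, as OpenCV has them. Camera axes: x right, y down, z forward; pixel columns grow to the right and rows downward; lengths in m; the calibration is good to about 2 mm. A picture is of the moment at which its call begins.
A pose or a line that the arm cannot do raises Unreachable and nothing moves.
- close_job(): hands the job in, once; it reports no verdict.
The state is a dict: "time": time; "joints": joint angles; "dq": joint speeds; "effort": joint torques, N m; "eef_pos": TCP position; "tcp_rot": TCP orientation; "wrist_force": force on the tool from outside, world axes, zero at the start; "ft_torque": the same for the moment, N m; "opening": finger opening in m.
Only numpy, scipy, OpenCV 4.12 (cv2) and the standard library are available. Lean on these libraries where they do the work, as an engineer would, in place of code of your own. Each camera call takes 0.05 s, during which the arm holds its last target. There are 200 camera calls.

## Task

Put the record-cleaning kit away: hang the orange record brush by its eye on the green-tipped peg of the pine caddy, pushed right down to the board and hanging straight down it, and set the blue roller level in the two V-notches of the pine cradle, lowering it in rather than dropping it. Leave the black remote and everything else where it is.

Things in the scene. Friction and masses are not known exactly. Their poses are not given: they have to be found in the camera images.
- caddy: Fixed pine pegboard caddy, base 150 (x) by 280 (y) mm, 131 high. Its board, 185 mm up the slope, faces away from the robot and rises at 40 degrees to the horizontal towards the caddy's own +x (the robot's side). Four pegs stand square to the board in a row 150 mm up the slope, 70 mm apart; which is where varies. Origin: centre of underside; x to its high side, y along the row, z up.
- peg_green: Target peg: fixed dowel, 12 mm diameter, 45 mm long, square to the board: it leans 40 degrees from vertical towards its own -x (away from the robot); outer 24 mm green. Empty. Origin: on its axis at the board's face, 108 mm above the table; axes parallel to the caddy's (x to the high side, z vertical).
- peg_green_tip (a point): Centre of the outer end of the green-tipped peg, 45 mm from its root along its axis.
- peg_remote: Peg like the green one but all wood; the black remote hangs on it. Origin at its root on the board's face.
- black_remote: Black universal remote, 150 x 44 x 18 mm, hanging by its end loop on a plain peg, lying on the sloped board. Loose; must stay hanging there. Origin: centre of its underside; x along it towards the loop (up the slope), z out of the board.
- brush: Loose orange record brush, 150 mm long, about 90 g, lying pad down, underside flat. From the tail: pad block 60 long x 46 wide x 20 high, handle 24 wide x 16 high (x from -15 to +29 mm), round eye at the +x end: 46 mm outside, 30 mm hole along z, 10 mm thick. Origin: centre of underside; x along it to the eye, z up.
- brush_eye (a point): Centre of the brush's eye, 5 mm above its underside, 52 mm from the brush's origin along x.
- brush_grip (a point): Middle of the brush's handle, 8 mm above its underside: the place to grip across the 24 mm width.
- brush_tail (a point): Tail end of the brush (the pad end), 10 mm above its underside, 127 mm from the eye's centre.
- roller: Loose record-cleaning roller, about 160 g, lying level along its own y: blue sleeve 28 mm diameter, a white 30 x 30 x 6 mm square cap at each end of it (caps end 45 mm from the middle), then steel axle stubs 12 mm diameter out to 75 mm from the middle. Ends alike. Origin: on its underside below the middle; z up.
- roller_center (a point): Centre of the roller, on its axle line, 15 mm above its underside.
- cradle: Fixed pine cradle, base 60 (x) x 150 (y) x 10 mm, with two saddles 12 mm thick, centred 60 mm either side of the middle along y. Each has a 90 degree V-notch, 37 mm wide at the mouth, lowest point 35 mm and tops 53 mm above the table. The stubs rest in the notches, the caps between the saddles with 9 mm spare at each end. Origin: centre of underside; z up.
- cradle_seat (a point): Where the roller's centre comes to lie when both stubs are seated in the notches: midway between the saddles, 43.5 mm above the table.
- mug: Green ceramic mug, 80 mm across and 92 mm high, standing on the unit; bystander. Origin: centre of the underside.
- tray: Steel key fob tray 85 x 120 x 18 mm with a black fob in it; bystander. Origin: centre of the underside.
- mints: Clear mint dispenser with white push top, 40 x 60 x 86 mm; bystander. Origin: centre of the underside.
- coasters: Stack of cork coasters, 95 x 95 x 28 mm; bystander. Origin: centre of the underside.
There are look-alikes about, which are no part of the job. Several things look just like the brush: the one meant starts farthest from the robot's base.

How it is judged:
By the outcome, as a careful person would: the job done as asked, in the order asked, and still so for the second after the job is handed in, with the robot touching nothing.
It also fails if it takes over 62 s, if anything falls off the work surface, if the arm or the gripper's body presses on something with over 40 N, if the wrist force passes 120 N, or if a joint passes its speed limit or range.

## Working session

There is one attempt and no reset: what is moved stays moved. The work goes in short steps, each a Python script; the robot and the scene stay as the last script left them, time stands still between calls to the robot, and variables do not carry over. Pictures are saved under pics/ and viewed, about 8 in all and at most 12, crops included, and the job is handed in when it is done.

```bash
mkdir -p pics; cat > h.py <<'E'
from bench import *
import numpy as np, cv2, pickle
def snap(n,tag):
    d=grab_frame(n); pickle.dump(d,open(f'pics/{tag}.pkl','wb'))
    cv2.imwrite(f'pics/{tag}.png',d['frame'][:,:,::-1]); return d
def cloud(d):
    f=200/np.tan(np.radians(d['vfov'])/2); z=d['range_z'].astype(float)
    v,u=np.mgrid[0:400,0:640]
    P=np.stack([(u-d['cx'])/f*z,(v-d['cy'])/f*z,z],-1)
    R=cv2.Rodrigues(np.array(d['rvec'],float))[0]
    W=(P-np.array(d['tvec']).ravel())@R
    W[z==0]=np.nan
    return W
E
python3 - <<'E'
from h import *
for n in('top','side'):
    d=snap(n,n+'0'); print(n,d['vfov'],d['cx'],d['cy'],d['rvec'],d['tvec'],(d['range_z']>0).mean())
o=get_obs();print(o['time'],o['tcp_rot'],o['opening'],o['wrist_force'])
E
```

```text
top 51.2356705940491 308.9264223460338 207.68015589922038 [ 2.15094214 -2.11858829  0.21330723] [0.03039578 0.44316024 1.10998991] 0.99596875
side 43.53034164741698 320.2593941560878 203.3077243070912 [ 2.4435033  -0.15659541  0.06602232] [-0.45585151  0.14776945  1.57048192] 0.99590625
0.1 [-1.60447199  1.56973993 -1.95326967] 0.0932745776389003 [0.21790521 0.39862948 0.14912814]
```

View pics/top0.png

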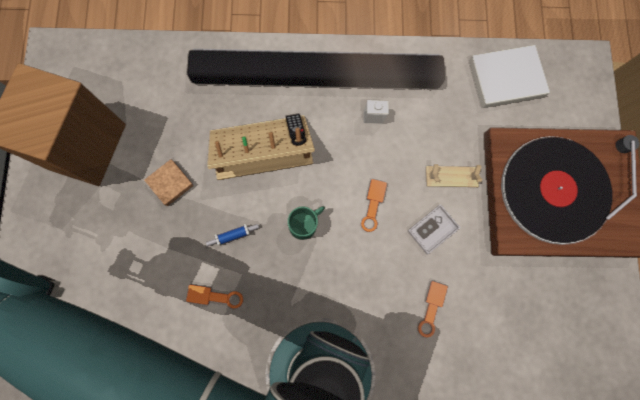

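View pics/side0.png

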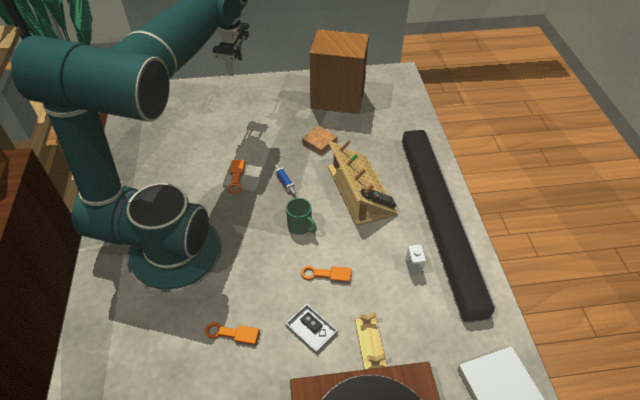

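The top view (up is +x, left is +y) shows three brush look-alikes: A (373,205), B (433,308) and C (215,297). The roller is at (232,235), the cradle at (453,177), the caddy at (262,150), the green peg at (245,144), the remote at (296,128) and the mug at (303,222). The side view agrees. Next I'll measure these and check which brush is farthest.

```bash
python3 - <<'E'
import pickle,numpy as np,cv2
from h import cloud
np.set_printoptions(precision=4,suppress=True)
d=pickle.load(open('pics/top0.pkl','rb'));s=pickle.load(open('pics/side0.pkl','rb'))
def comps(d,mask,mn):
    W=cloud(d);n,l,st,c=cv2.connectedComponentsWithStats(mask.astype(np.uint8))
    for i in range(1,n):
        if st[i,4]<mn: continue
        P=W[l==i];P=P[~np.isnan(P[:,0])]
        xy=P[:,:2];(cx,cy),(w,h),a=cv2.minAreaRect((xy*1000).astype(np.float32))
        print('px',c[i].round(),st[i,4],'mean',P.mean(0),'zmed',np.median(P[:,2]),'zmax',P[:,2].max(),'rect',np.round([cx,cy,w,h,a],1), 'r',np.hypot(*xy.mean(0)))
for nm,q in(('top',d),('side',s)):
    hsv=cv2.cvtColor(q['frame'],cv2.COLOR_RGB2HSV);H,S,V=cv2.split(hsv)
    print(nm,'orange');comps(q,(H>=4)&(H<=13)&(S>190)&(V>90),60)
    print('blue');comps(q,(H>100)&(H<125)&(S>130),60)
    print('green');comps(q,(H>45)&(H<80)&(S>120),8)
W=cloud(d)
print('table',W[330,480],W[120,350])
# crops, upscaled
f=d['frame'][:,:,::-1]
a=cv2.resize(f[100:200,195:330],None,fx=4,fy=4,interpolation=cv2.INTER_CUBIC)   #540x400
b=cv2.resize(f[155:240,345:410],None,fx=4,fy=4,interpolation=cv2.INTER_CUBIC)
im=np.zeros((400,800,3),np.uint8);im[:,:540]=a;im[:340,540:800]=b
cv2.imwrite('pics/crop1.png',im)
E
```

```text
top orange
blue
px [232. 235.] 241 mean [0.3658 0.248  0.0256] zmed 0.02615123686799663 zmax 0.032524111290684825 rect [366.7 248.6  23.5  72.4  21.1] r 0.4419382257683227
green
px [244. 141.] 17 mean [0.5968 0.2082 0.1382] zmed 0.1379356918931809 zmax 0.1467121812291028 rect [596.4 208.4  12.5   6.2   9.3] r 0.6320810908918666
side orange
px [236. 166.] 79 mean [0.2007 0.3258 0.0203] zmed 0.01974936173155632 zmax 0.028967232471946876 rect [201.  326.6  39.   60.3   3.3] r 0.38269144279613765
px [211. 330.] 66 mean [ 0.1163 -0.2888  0.0103] zmed 0.010491601128644513 zmax 0.017955621671944217 rect [ 120.3 -289.9   36.5   43.     1.4] r 0.31132038559958514
blue
px [284. 177.] 99 mean [0.3639 0.2455 0.0267] zmed 0.026925960804420786 zmax 0.03535571298363458 rect [365.  246.6  22.7  77.3  19.7] r 0.438995319709787
green
px [37. 16.] 515 mean [-0.6441  1.2685  0.1171] zmed 0.10836398815893898 zmax 0.2558188106057942 rect [-637.2 1319.7  168.2  409.7   19.7] r 1.4226845838538313
px [77. 14.] 209 mean [-0.4884  1.3129  0.0925] zmed 0.08917590668465791 zmax 0.19081394402916252 rect [-497.9 1335.5   49.5  293.9   26.6] r 1.4007795749783472
px [ 5. 13.] 72 mean [-0.7692  1.2621  0.1409] zmed 0.12033131413519146 zmax 0.2530765633085528 rect [-745.3 1225.5   28.9  205.7   31.9] r 1.4780810116565275
px [58. 14.] 39 mean [-0.5594  1.2827  0.1122] zmed 0.1453704705434284 zmax 0.1742433570568027 rect [-579.3 1360.    33.4  338.7   15.2] r 1.3993312589899027
px [354. 157.] 10 mean [0.5968 0.2025 0.1391] zmed 0.13990550486652806 zmax 0.1471294568595634 rect [597.3 202.9   6.1  12.8  83.2] r 0.6301796966067689
table [ 0.1181 -0.4365 -0.0032] [ 0.7186 -0.0826 -0.0037]
```

View pics/crop1.png

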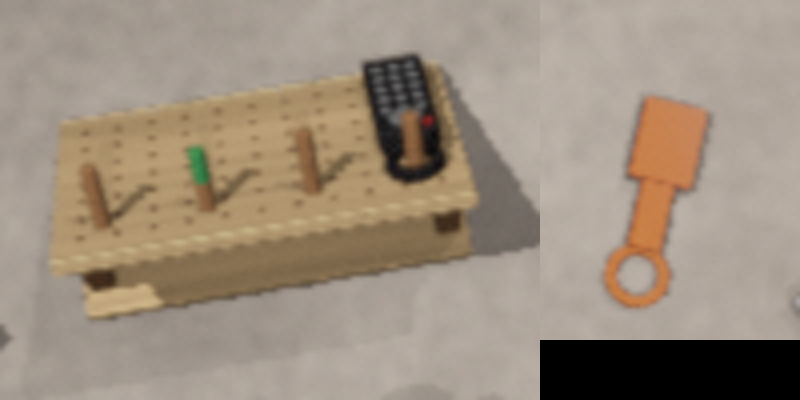

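The crop shows brush A with its eye towards the robot, and the green peg second from the left, empty. The remote is on the rightmost peg. Now the full measurement.

```bash
cat > m.py <<'E'
import pickle,numpy as np,cv2
from h import cloud
np.set_printoptions(precision=4,suppress=True)
def brush(P):
    # P: orange points of one brush; returns eye-ward axis, centroid-based pose
    (cx,cy),(w,h),a=cv2.minAreaRect((P[:,:2]*1000).astype(np.float32))
    return np.round([cx,cy,w,h,a],1)
for nm in('top','side'):
    d=pickle.load(open(f'pics/{nm}0.pkl','rb'));W=cloud(d)
    hsv=cv2.cvtColor(d['frame'],cv2.COLOR_RGB2HSV);H,S,V=cv2.split(hsv)
    m=((H>=4)&(H<=16)&(S>150)&(V>70)).astype(np.uint8)
    n,l,st,c=cv2.connectedComponentsWithStats(m)
    print(nm,'table z',[np.nanmedian(W[...,2][(abs(W[...,0]-x)<.02)&(abs(W[...,1]-y)<.02)]) for x,y in((.3,-.2),(.45,-.2),(.55,0))])
    for i in range(1,n):
        if st[i,4]<80: continue
        P=W[l==i];P=P[np.isfinite(P[:,0])]
        if not(-.6<P[:,1].mean()<.6 and -.3<P[:,0].mean()<.7): continue
        X=P[:,:2]-P[:,:2].mean(0);ax=np.linalg.svd(X,full_matrices=False)[2][0]
        t=X@ax; pr=X@[-ax[1],ax[0]]
        # pad end is wide & solid: eye end has hole
        lo,hi=t.min(),t.max()
        print('px',c[i].round(),'n',st[i,4],'mean',P.mean(0),'r',np.hypot(*P[:,:2].mean(0)),'ax',ax,'t',lo,hi,'rect',brush(P),'zq',np.percentile(P[:,2],[10,50,90]))
    # caddy board plane
    R=(W[...,0]>.52)&(W[...,0]<.72)&(W[...,1]>.03)&(W[...,1]<.33)&(W[...,2]>.025)&(W[...,2]<.16)
    P=W[R]; rng=np.random.default_rng(0);best=None
    for _ in range(300):
        q=P[rng.choice(len(P),3,False)];nn=np.cross(q[1]-q[0],q[2]-q[0]);L=np.linalg.norm(nn)
        if L<1e-5: continue
        nn/=L; k=abs((P-q[0])@nn)<.003
        if best is None or k.sum()>best.sum(): best=k
    Q=P[best];c0=Q.mean(0);nn=np.linalg.svd(Q-c0,full_matrices=False)[2][2];nn*=np.sign(nn[2])
    print('board n',nn,'tilt',np.degrees(np.arccos(nn[2])),'yaw caddy',np.degrees(np.arctan2(-nn[1],-nn[0])),len(Q),'c',c0,'rect',brush(Q))
    # pegs: points 8..50mm above board
    h=(W-c0)@nn
    M=((h>.008)&(h<.05)&R).astype(np.uint8);n2,l2,s2,cc=cv2.connectedComponentsWithStats(M)
    for i in range(1,n2):
        if s2[i,4]>8:
            hh=h[l2==i];PP=W[l2==i];print(' peg px',cc[i].round(),s2[i,4],'root~',(PP-hh[:,None]*nn).mean(0),'h',hh.min(),hh.max())
    # cradle
    R=(W[...,0]>.42)&(W[...,0]<.62)&(W[...,1]<-.23)&(W[...,1]>-.45)&(S>60)&(H>12)&(H<28)
    n3,l3,s3,_=cv2.connectedComponentsWithStats(R.astype(np.uint8));i=1+np.argmax(s3[1:,4]);Q=W[l3==i]
    print('cradle',s3[i],'rect',brush(Q),'z',np.percentile(Q[:,2],[5,50,95]))
    for lo in (.03,): T=W[R&(W[...,2]>lo)&(W[...,2]<.06)];print(' saddles',[ (T[k].mean(0),k.sum()) for k in (T[:,1]>T[:,1].mean(),T[:,1]<=T[:,1].mean())],brush(T))
    # roller (everything 8..40mm above table near it)
    T=W[(np.hypot(W[...,0]-.366,W[...,1]-.248)<.1)&(W[...,2]>.012)&(W[...,2]<.045)]
    ax=np.linalg.svd(T[:,:2]-T[:,:2].mean(0),full_matrices=False)[2][0];t=(T[:,:2]-T[:,:2].mean(0))@ax
    print('roller',len(T),'mean',T.mean(0),'ax',ax,'t',t.min(),t.max(),'rect',brush(T))
E
python3 m.py
```

```text
top table z [np.float64(-0.0009495128121000989), np.float64(-0.0010568615987922212), np.float64(-0.0006123607139203511)]
px [372. 204.] n 356 mean [ 0.4607 -0.142   0.0159] r 0.4820821617880505 ax [-0.9913  0.1317] t -0.06531933173708339 0.0751226500972223 rect [ 454.6 -143.6   40.7  139.8   77.6] zq [0.0096 0.0164 0.0209]
px [209. 296.] n 631 mean [0.2007 0.3019 0.0162] r 0.36255260162411035 ax [-0.1312 -0.9914] t -0.0595793719259527 0.08734585593487441 rect [198.1 288.3 147.   44.9  81.2] zq [0.0093 0.0173 0.0211]
board n [0.6282 0.1216 0.7685] tilt 39.779008128092684 yaw caddy -169.04388088428664 2608 c [0.6105 0.1897 0.0845] rect [620.2 178.3 133.6 279.7  10.7]
 peg px [295. 127.] 419 root~ [0.6465 0.0772 0.0729] h 0.00815689912820378 0.04761569580420015
 peg px [271. 139.] 65 root~ [0.5892 0.1366 0.1103] h 0.008524932733816932 0.0461933711353223
 peg px [244. 143.] 66 root~ [0.5759 0.2052 0.1103] h 0.008995405036952158 0.046438297782597886
 peg px [218. 148.] 66 root~ [0.5623 0.2734 0.1106] h 0.008698217809951142 0.04683590919348963
cradle [ 426  164   56   23 1078] rect [ 549.1
[... 1506 characters left out ...]
 0.045652576781330584
 peg px [353. 159.] 39 root~ [0.5763 0.1986 0.11  ] h 0.0108185431329489 0.04481513675083651
 peg px [361. 173.] 41 root~ [0.5892 0.1295 0.1104] h 0.008428342316980706 0.045167348312604244
 peg px [379. 196.] 310 root~ [0.6473 0.0661 0.0726] h 0.008059024355852935 0.046613535978352154
cradle [ 355  312   35   58 1186] rect [ 549.2 -369.7   68.7  161.7    1.9] z [0.0039 0.0107 0.0491]
 saddles [(array([ 0.5475, -0.3215,  0.0445]), np.int64(95)), (array([ 0.5481, -0.4409,  0.0444]), np.int64(106))] [ 547.9 -380.3  135.6   47.9   89.6]
roller 232 mean [0.3668 0.2382 0.0243] ax [ 0.3626 -0.9319] t -0.08311248624525414 0.07291685463127567 rect [357.7 246.1 128.3 110.5  75.7]
```

```bash
cat > fit.py <<'E'
import pickle,numpy as np,cv2
from scipy.optimize import minimize
from h import cloud
np.set_printoptions(precision=4,suppress=True)
D={n:pickle.load(open(f'pics/{n}0.pkl','rb')) for n in('top','side')}
def proj(d,X):
    f=200/np.tan(np.radians(d['vfov'])/2);K=np.array([[f,0,d['cx']],[0,f,d['cy']],[0,0,1.]])
    return cv2.projectPoints(np.array(X,float).reshape(-1,3),np.array(d['rvec'],float),np.array(d['tvec'],float),K,None)[0].reshape(-1,2)
box=lambda a,b,w,h:np.array([[x,y,z] for x in(a,b) for y in(-w/2,w/2) for z in(0,h)])
th=np.linspace(0,2*np.pi,40)
ring=lambda r,z:np.c_[.052+r*np.cos(th),r*np.sin(th),0*th+z]
S=4
def render(d,p,off):
    x,y,a=p;R=np.array([[np.cos(a),-np.sin(a),0],[np.sin(a),np.cos(a),0],[0,0,1]])
    T=lambda X:((proj(d,X@R.T+[x,y,0])-off+.5)*S-.5)
    m=np.zeros((110*S,110*S),np.uint8)
    F=lambda P,v:cv2.fillConvexPoly(m,np.round(cv2.convexHull(P.astype(np.float32))*16).astype(np.int32),v,shift=4)
    F(np.r_[T(ring(.023,0)),T(ring(.023,.01))],1)
    hole=np.zeros_like(m);h2=hole.copy()
    for H,z in((hole,0),(h2,.01)):cv2.fillConvexPoly(H,np.round(T(ring(.015,z))*16).astype(np.int32),1,shift=4)
    m[(hole&h2)>0]=0
    F(T(box(-.075,-.015,.046,.02)),1);F(T(box(-.015,.029,.024,.016)),1)
    return cv2.resize(m.astype(np.float32),(110,110),interpolation=cv2.INTER_AREA)
if __name__=='__main__':
    cen={'top':(373,205),'side':(328,273)};res=[]
    for n,d in D.items():
        print(n,'cam',-cv2.Rodrigues(np.array(d['rvec'],float))[0].T@np.array(d['tvec']).ravel())
        h=cv2.cvtColor(d['frame'],cv2.COLOR_RGB2HSV);o=np.array(cen[n])-55
        c=h[o[1]:o[1]+110,o[0]:o[0]+110];m=((c[...,0]>=3)&(c[...,0]<=18)&(c[...,1]>110)).astype(np.uint8)
        _,l,st,_=cv2.connectedComponentsWithStats(m);m=(l==1+np.argmax(st[1:,4])).astype(np.float32)
        loss=lambda p:((render(d,p,o)-m)**2).sum()/m.sum()
        r=minimize(loss,[.455,-.147,np.pi-.23],method='Nelder-Mead',options=dict(initial_simplex=[[.455,-.147,2.91],[.465,-.147,2.91],[.455,-.137,2.91],[.455,-.147,3.0]],xatol=1e-4,fatol=1e-4))
        print(n,'brush',r.x,np.degrees(r.x[2]),'loss',r.fun,m.sum())
        # peg
        W=cloud(d);n0=np.array([.630,.1215,.767]);n0/=np.linalg.norm(n0)
        c0=np.array([.611,.18,.0844 if n=='top' else .0844]); 
        c0=np.array([.6105,.1897,.0845]) if n=='top' else np.array([.6118,.1773,.0842])
        hh=(W-c0)@n0;k=(hh>.008)&(hh<.05)&(abs(W[...,0]-.59)<.04)&(abs(W[...,1]-.205)<.028)
        v,u=np.nonzero(k);mp=np.array([u.mean(),v.mean()])
        g=lambda q:((proj(d,np.array([q[0],q[1],.108])+.0265*n0)[0]-mp)**2).sum()
        q=minimize(g,[.576,.205],method='Nelder-Mead').x;print(' peg root',q,'px',mp,k.sum())
        # roller
        H,Sa,_=cv2.split(h);v,u=np.nonzero((H>100)&(H<125)&(Sa>130)&(abs(W[...,0]-.366)<.06)&(abs(W[...,1]-.248)<.06));mp=np.array([u.mean(),v.mean()])
        g=lambda q:((proj(d,[q[0],q[1],.016])[0]-mp)**2).sum()
        print(' roller',minimize(g,[.366,.248],method='Nelder-Mead').x)
        # cradle overlay check: saddle top corners
        ov=d['frame'][:,:,::-1].copy()
        for sy in(-.066,-.054,.054,.066):
            for sx in(-.0185,.0185):
                print(n,sy,sx,proj(d,[.549+sx,-.3745+sy,.053])[0].round(1)) if 0 else None
E
python3 fit.py
```

```text
top cam [0.2355 0.0564 1.1708]
top brush [ 0.4572 -0.1452  2.9051] 166.45121752377804 loss 0.10090921074151993 580.0
 peg root [0.5789 0.2061] px [244.3485 142.7879] 66
 roller [0.3669 0.2496]
side cam [ 0.3273 -0.9417  1.3046]
side brush [ 0.456  -0.1464  2.9282] 167.77131465851704 loss 0.14145471155643463 532.0
 peg root [0.5783 0.2021] px [353.0256 158.5385] 39
 roller [0.3643 0.2554]
```

```bash
cat > plan.py <<'E'
from h import *
from scipy.spatial.transform import Rotation as Ro
C,Sn=np.cos(np.radians(40)),np.sin(np.radians(40))
BX,BA=np.array([.4566,-.1458,0]),2.916
CY=np.radians(-169.1);ROOT=np.array([.5787,.2045,.108])
Rz=lambda a:Ro.from_euler('z',a).as_matrix()
RC=Rz(CY)@np.array([[C,0,-Sn],[0,1,0],[Sn,0,C]])   # cols: up-slope, y, n
N=RC[:,2]
def tool(Rb,s=1): return Rb@np.array([[0,0,s],[0,s,0],[-1,0,0.]])  # cols x=-z,y=s*y,z=s*x
rpy=lambda R:Ro.from_matrix(R).as_euler('xyz')
GT=np.array([.007,0,.003])  # TCP in brush frame
EYE=np.array([.052,0,0])
def brush_place(h): # TCP with eye underside centre h above board on peg axis
    return ROOT+N*h+RC@(GT-EYE)
RL=np.array([.3665,.250]);RLA=np.radians(21)-0; CR=np.array([.549,-.3747])
E
python3 - <<'E'
from plan import *
np.set_printoptions(precision=3,suppress=True)
for s in(1,-1):
    print('s',s)
    pk=BX+Rz(BA)@GT
    for nm,p,R in(('pick',pk,tool(Rz(BA),s)),('over',pk+[0,0,.15],tool(Rz(BA),s)),('pl',brush_place(0),tool(RC,s)),('pl65',brush_place(.065),tool(RC,s)),('pl120',brush_place(.12),tool(RC,s)),
      ('roller',np.r_[RL,.003],tool(Rz(RLA-np.pi/2),s)),('roller2',np.r_[RL,.003],tool(Rz(RLA),s)),('cradle',np.r_[CR,.0315],tool(Rz(-np.pi/2),s))):
        print(nm,p,rpy(R),solve_ik(p,rpy(R)))
E
```

```text
s 1
pick [ 0.45  -0.144  0.003] [-2.916  1.571  0.   ] [-0.364 -0.188  2.099  0.     1.23   1.432]
over [ 0.45  -0.144  0.153] [-2.916  1.571  0.   ] [-0.364 -0.315  1.947  0.     1.509  1.432]
pl [0.614 0.211 0.081] [ 0.     0.873 -2.951] [0.269 0.581 1.199 0.057 2.057 1.658]
pl65 [0.655 0.219 0.131] [ 0.     0.873 -2.951] [0.265 0.641 1.031 0.058 2.166 1.661]
pl120 [0.69  0.226 0.173] [ 0.     0.873 -2.951] [0.262 0.708 0.864 0.06  2.266 1.664]
roller [0.366 0.25  0.003] [1.204 1.571 0.   ] [ 0.541 -0.26   2.158 -0.     1.244  0.175]
roller2 [0.366 0.25  0.003] [-0.367  1.571  0.   ] [ 0.541 -0.26   2.158 -0.     1.244 -1.396]
cradle [ 0.549 -0.375  0.032] [1.571 1.571 0.   ] [-0.637  0.203  1.656  0.     1.283 -0.637]
s -1
pick [ 0.45  -0.144  0.003] [0.226 1.571 0.   ] [-0.364 -0.188  2.099  0.     1.23  -1.71 ]
over [ 0.45  -0.144  0.153] [0.226 1.571 0.   ] [-0.364 -0.315  1.947  0.     1.509 -1.71 ]
pl [0.614 0.211 0.081] [ 3.142  0.873 -2.951] [ 0.269  0.581  1.199  0.057  2.057 -1.484]
pl65 [0.655 0.219 0.131] [ 3.142  0.873 -2.951] [ 0.265  0.641  1.031  0.058  2.166 -1.481]
pl120 [0.69  0.226 0.173] [ 3.142  0.873 -2.951] [ 0.262  0.708  0.864  0.06   2.266 -1.477]
roller [0.366 0.25  0.003] [-1.937  1.571  0.   ] [ 0.541 -0.26   2.158 -0.     1.244 -2.967]
roller2 [0.366 0.25  0.003] [2.775 1.571 0.   ] [ 0.541 -0.26   2.158 -0.     1.244  1.745]
cradle [ 0.549 -0.375  0.032] [-1.571  1.571  0.   ] [-0.637  0.203  1.656  0.     1.283  2.504]<sys>:0: UserWarning: Gimbal lock detected. Setting third angle to zero since it is not possible to uniquely determine all angles.
```

```bash
python3 - <<'E' 2>/dev/null
from plan import *
pk=BX+Rz(BA)@GT; o=rpy(tool(Rz(BA)))
gripper_to(.06,40)
move_pose(pk+[0,0,.2],o)
move_straight(pk+[0,0,.04],.25)
move_straight(pk,.08)
print(get_obs()['eef_pos'],get_obs()['wrist_force'])
gripper_to(0,40)
print('open',get_obs()['opening'])
move_straight(pk+[0,0,.2],.2)
ob=get_obs();print('open',ob['opening'],ob['wrist_force'],ob['time'])
d=snap('top','t1');e=snap('side','s1')
a=d['frame'][150:290,300:440,::-1];b=e['frame'][180:320,260:400,::-1]
cv2.imwrite('pics/g1.png',cv2.resize(np.hstack([a,b]),None,fx=2.8,fy=2.8))
E
```

```text
[ 0.44980791 -0.14425585  0.00297785] [-0.79448623  0.26827764 -0.22660048]
open 0.023290013305395908
open 0.023715644695951558 [ 0.33356786 -0.34020158 -1.0977964 ] 6.9417
```

View pics/g1.png

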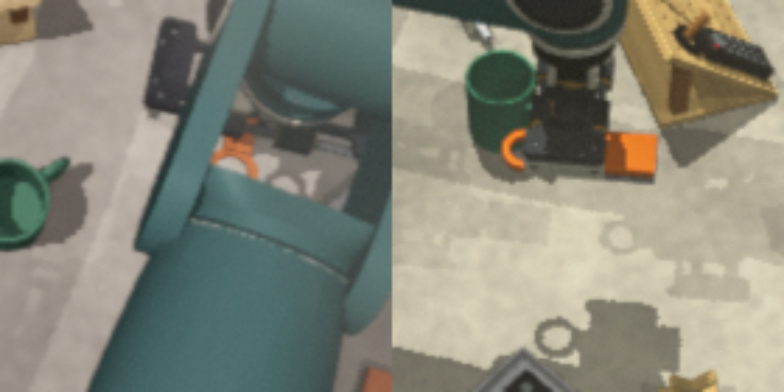

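Brush held (opening 23.7 mm). In the side crop the eye is on the left and the pad on the right, both clear of the mug. Next I carry it to above the peg and check alignment.

```bash
python3 - <<'E' 2>/dev/null
from plan import *
from fit import proj
pk=BX+Rz(BA)@GT; o=rpy(tool(RC))
move_straight(pk+[0,0,.3],.3)
move_pose(brush_place(.17),o)
move_straight(brush_place(.065),.15)
ob=get_obs();print(ob['eef_pos'],brush_place(.065),ob['opening'],ob['wrist_force'],ob['time'])
ims=[]
for n,(u,v) in(('top',(244,140)),('side',(354,155))):
    d=snap(n,n[0]+'2'); im=cv2.resize(d['frame'][v-35:v+35,u-35:u+35,::-1],None,fx=5.5,fy=5.5,interpolation=cv2.INTER_CUBIC)
    print(n,'root,tip,eye',proj(d,[ROOT,ROOT+.045*N,ROOT+.070*N]).round(1).tolist(),'crop0',u-35,v-35)
    ims.append(im)
cv2.imwrite('pics/g2.png',np.hstack(ims))
E
```

```text
[0.6561 0.2191 0.1324] [0.6555 0.2193 0.1312] 0.023492507906606386 [ 0.5167 -0.1931 -1.5465] 10.1333
top root,tip,eye [[246.9, 151.5], [243.5, 136.7], [241.6, 128.1]] crop0 209 105
side root,tip,eye [[347.9, 163.5], [356.7, 154.2], [361.6, 148.9]] crop0 319 120
```

View pics/g2.png

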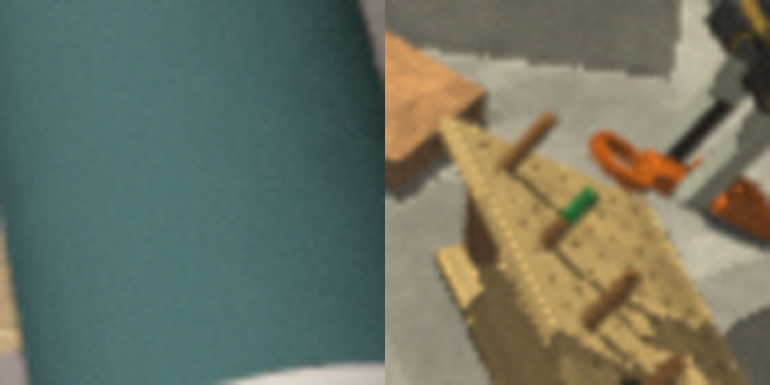

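In the side view the eye centre is at (361.4,149.1), predicted (361.6,148.9). The peg tip is at (355.9,155.5), about 1 px from where I predicted. That leaves plenty of clearance, so I lower it along the peg.

```bash
python3 - <<'E' 2>/dev/null
from plan import *
np.set_printoptions(precision=4,suppress=True)
h=lambda:(np.array(get_obs()['eef_pos'])-brush_place(0))@N
print(move_straight(brush_place(.02),.06,until_force=8),'h',h())
print(move_straight(brush_place(-.004),.025,until_force=6),'h',h(),get_obs()['wrist_force'])
p=np.array(get_obs()['eef_pos'])+.0005*N
print(move_straight(p-.011*RC[:,0],.03,until_force=4))
q=np.array(get_obs()['eef_pos']);print('slid',(q-p)@RC[:,0],'h',h(),get_obs()['wrist_force'])
gripper_to(.045); hold(.2)
q=np.array(get_obs()['eef_pos'])
move_straight(q+.15*N,.2)
hold(.1);print(get_obs()['time'])
# clear, go over the roller
o=rpy(tool(Rz(RLA-np.pi/2)))
gripper_to(.06)
move_pose([.45,.25,.30],o)
move_pose([.3665,.25,.2],o)
ims=[]
for n,(u,v) in(('top',(250,135)),('side',(360,165))):
    d=snap(n,n[0]+'3'); ims.append(cv2.resize(d['frame'][v-40:v+40,u-40:u+40,::-1],None,fx=5,fy=5,interpolation=cv2.INTER_CUBIC))
cv2.imwrite('pics/g3.png',np.hstack(ims));print(get_obs()['time'])
E
```

```text
False h 0.02042935646529314
True h 0.0001764827524977979 [2.2889 0.9139 4.7915]
True
slid -0.0018792240051954984 h 0.00018347737232032914 [5.0437 1.3477 3.442 ]
13.875
16.5333
```

View pics/g3.png

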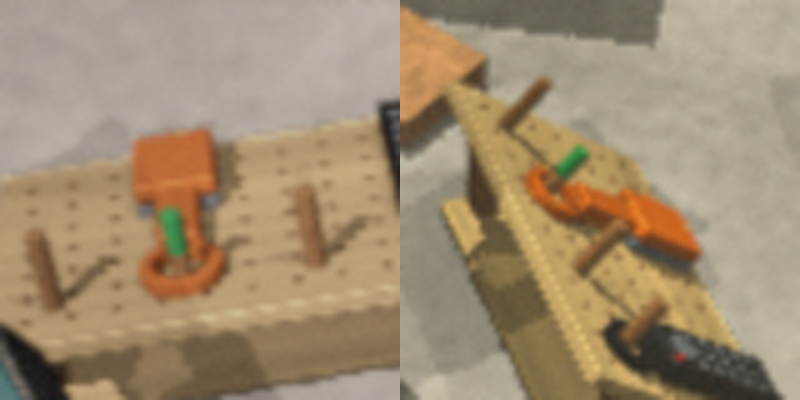

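The brush is on the green peg, lying on the board. In the top crop the peg at (180,262) looks to be near the handle side of the hole. I'll measure the brush's height, direction and slide numerically in the board frame.

```bash
cat > chk.py <<'E'
from plan import *
def chk(tag,top='t',side='s'):
    for n in(top,side):
        d=pickle.load(open(f'pics/{n}{tag}.pkl','rb'));W=cloud(d)
        B=(W-ROOT)@RC   # board frame: u up-slope, v, h
        H,S,V=cv2.split(cv2.cvtColor(d['frame'],cv2.COLOR_RGB2HSV))
        k=(H>=3)&(H<=14)&(S>150)&(V>60)&(abs(B[...,1])<.05)&(B[...,0]>-.17)&(B[...,0]<.05)&(B[...,2]<.03)
        P=B[k];E=P[P[:,0]>-.035];T=P[P[:,0]<-.07]
        bd=B[(abs(B[...,1])<.06)&(abs(B[...,1])>.04)&(B[...,0]>-.1)&(B[...,0]<.0)&(abs(B[...,2])<.006)]
        print(n,'u',P[:,0].min().round(4),P[:,0].max().round(4),'pad h',np.median(T[:,2]).round(4),'eye h',np.median(E[:,2]).round(4),'board h',np.median(bd[:,2]).round(4),
          'pad v mid',((T[:,1].min()+T[:,1].max())/2).round(4),'eye v mid',((E[:,1].min()+E[:,1].max())/2).round(4))
E
python3 -c "
from chk import *
chk('3')"
```

```text
t u -0.1312 0.016 pad h 0.0196 eye h 0.009 board h 0.0004 pad v mid -0.0008 eye v mid -0.0011
s u -0.1332 0.0165 pad h 0.0178 eye h 0.0082 board h -0.0007 pad v mid 0.0043 eye v mid 0.0071
```

It lies flat (pad top 18–20 mm and eye top 8–10 mm above the board). It runs straight down the slope, with the eye centre about 6–8 mm below the peg axis, so it is hanging. Now the roller.

```bash
python3 - <<'E' 2>/dev/null
from plan import *
np.set_printoptions(precision=4,suppress=True)
r=np.array([.367,.2495]);o=rpy(tool(Rz(RLA-np.pi/2)))
move_pose([*r,.12],o)
move_straight([*r,.003],.1)
gripper_to(0,30);print('open',get_obs()['opening'])
move_straight([*r,.25],.25)
print('open',get_obs()['opening'],get_obs()['wrist_force'])
oc=rpy(tool(Rz(np.radians(.5)-np.pi/2)))
move_pose([*CR,.25],oc)
move_straight([*CR,.10],.15)
ob=get_obs();print(ob['eef_pos'],ob['time'])
ims=[]
for n,(u,v) in(('top',(453,177)),('side',(370,335))):
    d=snap(n,n[0]+'4'); ims.append(cv2.resize(d['frame'][v-40:v+40,u-40:u+40,::-1],None,fx=5,fy=5,interpolation=cv2.INTER_CUBIC))
cv2.imwrite('pics/g4.png',np.hstack(ims))
E
```

```text
open 0.027270194160470683
open 0.02724785509912201 [-0.5316 -0.2245 -1.5739]
[ 0.5494 -0.375   0.1012] 23.5
```

View pics/g4.png

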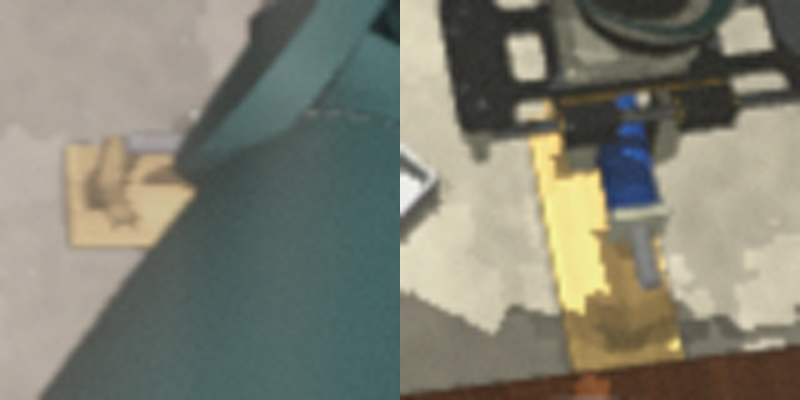

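```bash
python3 - <<'E' 2>/dev/null
from plan import *
from fit import proj
d=pickle.load(open('pics/s4.pkl','rb'));t=pickle.load(open('pics/t4.pkl','rb'))
for dy in(-.005,0,.005): print(dy,proj(d,[.549,-.375-.075+dy,.113]),proj(t,[.549,-.375+.075+dy,.113]))
W=cloud(d);k=(abs(W[...,0]-.549)<.03)&(W[...,2]>.1)&(W[...,2]<.125)&(W[...,1]<-.425)&(W[...,1]>-.5);print('stub',W[k][:,1].min(),np.percentile(W[k][:,1],5),W[k][:,0].mean(),k.sum())
W=cloud(t);k=(abs(W[...,0]-.549)<.03)&(W[...,2]>.1)&(W[...,2]<.13)&(W[...,1]>-.33)&(W[...,1]<-.25);print('stub',W[k][:,1].max(),W[k][:,0].mean(),k.sum())
E
```

```text
-0.005 [[380.032  352.2898]] [[439.3509 165.3054]]
0 [[379.6189 350.3796]] [[437.4703 165.2706]]
0.005 [[379.2079 348.4791]] [[435.5894 165.2358]]
stub -0.45564194914388767 -0.45329473325790387 0.5482788515773896 65
stub -0.2991314010907009 0.5502788310517556 61
```

The stub ends come out at y ≈ -0.454 and -0.299, so the centre is about -0.377, within 2 mm of the cradle's middle. I lower it.

```bash
python3 - <<'E' 2>/dev/null
from plan import *
np.set_printoptions(precision=4,suppress=True)
c=CR+[0,.002]
move_straight([*c,.055],.1)
print(move_straight([*c,.027],.02,until_force=4),get_obs()['eef_pos'],get_obs()['wrist_force'])
gripper_to(.05); hold(.2)
p=np.array(get_obs()['eef_pos']);move_straight(p+[0,0,.15],.15)
move_pose([.35,-.2,.35],rpy(tool(Rz(-np.pi/2))))
set_joints([1.184,0.116,1.442,0,1.584,-0.038])
hold(.2);print(get_obs()['time'])
ims=[]
for n,(u,v) in(('top',(453,177)),('side',(370,335))):
    d=snap(n,n[0]+'5'); ims.append(cv2.resize(d['frame'][v-40:v+40,u-40:u+40,::-1],None,fx=5,fy=5,interpolation=cv2.INTER_CUBIC))
    W=cloud(d);H,S,V=cv2.split(cv2.cvtColor(d['frame'],cv2.COLOR_RGB2HSV))
    k=(H>100)&(H<125)&(S>130)&(abs(W[...,0]-.549)<.06)&(abs(W[...,1]+.375)<.08);P=W[k]
    A=np.polyfit(P[:,1],P[:,2],1);print(n,k.sum(),P.mean(0),'zmax',np.percentile(P[:,2],95),'slope z',A[0],'slope x',np.polyfit(P[:,1],P[:,0],1)[0])
cv2.imwrite('pics/g5.png',np.hstack(ims))
from chk import chk; chk('5')
E
```

```text
True [ 0.5489 -0.3727  0.0317] [-1.1195 -0.4915  4.6491]
31.5917
top 22 [ 0.5462 -0.3791  0.0569] zmax 0.059587456930092784 slope z 0.02868650111316388 slope x -0.06564534319636339
side 223 [ 0.5453 -0.3766  0.0553] zmax 0.060457327182935915 slope z -0.023083231535290072 slope x 0.003922553717298167
t u -0.1324 0.0153 pad h 0.0196 eye h 0.0087 board h 0.0002 pad v mid -0.0008 eye v mid -0.0011
s u -0.13 0.0163 pad h 0.0184 eye h 0.0081 board h -0.0007 pad v mid 0.0026 eye v mid 0.0039
```

View pics/g5.png

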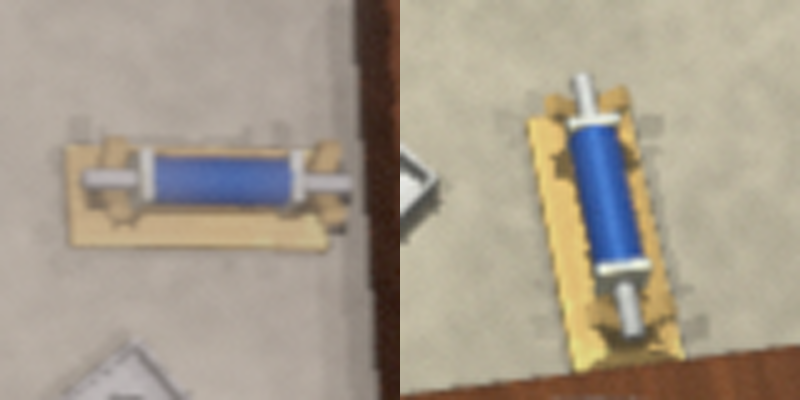

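View pics/t5.png

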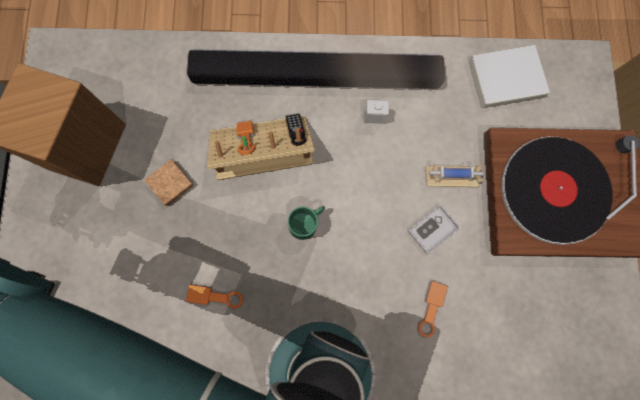

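The roller sits in both V-notches. Its sleeve top is at about 59 mm, where 57.5 is expected for a seated roller. The brush is unchanged on the peg at (245,137), and the bystanders haven't moved.

```bash
python3 -c "
from bench import *
close_job()"
```

```text
the job is handed in; nothing more can be done
```

Both items are put away and the job is handed in, after about 32 s of the 62 s allowed.

- **Brush:** I took the one farthest from the base, about 0.48 m away against about 0.36 m for the other two. It hangs by its eye on the green-tipped peg. The last check showed it flat on the board (pad top about 19 mm and eye top about 8.5 mm above it) and straight down the slope to within a few millimetres. The eye centre measured about 6–8 mm below the peg axis; full contact with the peg would be 9 mm, so it is close to that within the measuring error.
- **Roller:** I lowered it into the cradle until contact at the expected height (TCP 31.7 mm, planned 31.5), then released it. Both stubs sit in the notches. The sleeve top measured about 59–60 mm against 57.5 expected. The two cameras gave slopes of opposite sign (+0.03 and −0.02), which I read as noise around level.
- **Camera disagreement:** The two cameras differed by up to about 6 mm on some positions, such as the pegs and the roller along its length. I put this down mostly to which faces each camera sees; the fits allowed for it.
- **Everything else:** The remote, mug, tray, mints, coasters and the two look-alike brushes appear unmoved in the last picture. The arm was back at its start pose, touching nothing.

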